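# Seat a keyed drive shaft in a timing pulley and hold it home

### The job

Take the shaft with the brass key out of the wooden stand by its square end and push it into the pulley's bore, turned so that its key, with the yellow marks above it, slips into the keyway, likewise marked in yellow. Keep pushing against the spring pin below until the shaft's collar sits fully down on the pulley, and finish still gripping the shaft and pressing it home, without letting go. Leave the plain shaft, the white jar, the loupe and the ink bottle where they are.

Things in the scene. Friction and masses are not known exactly. Their poses are not given: they have to be found in the camera images.
- keyed_shaft: Loose steel shaft, 0.2-0.3 kg, upright in a hole of the stand. Origin: centre of its lower end, z up. Round 20 mm dia to z=38 mm (2 mm foot chamfer); brass key 6 mm wide on its -x side, z=14-34 mm, out to 15 mm from the axis; collar 36 mm dia, z=38-46 mm; square end 20x20 mm with faces square to x and y, z=46-96 mm, to grip. The key starts facing the robot within 50 degrees.
- shaft_grip (a point): Point on the axis of keyed_shaft, z = 74 mm in its frame, inside the square end: a good height to grip it at. Axes as the shaft's.
- collar_seat (a point): Point on the axis of keyed_shaft at the collar's underside (z = 38 mm in its frame), which comes to rest on hub_mouth.
- key_foot (a point): Lower end of the brass key, 14 mm along -x from the shaft's axis and 14 mm above its lower end. Straight above it, yellow paint marks on the collar's top and on the -x edge of the shaft's top face show where the key points.
- plain_shaft: Same shape and size as keyed_shaft but without a key; stands in the other hole. Leave it alone.
- stand: Fixed wooden block 46 x 135 x 24 mm (x, y, z), origin under its centre; two round holes of 21.6 mm, 12 mm deep, at y = +42.5 and -42.5 mm. The two shafts stand on the holes' floors (12 mm above the worktop); which hole holds which shaft varies.
- fixture: Fixed blue plate 110x110x12 mm, origin under its centre, carrying a fixed steel timing pulley: 66 mm dia to z=44 mm, hub boss 47 mm dia to z=56 mm. Upright bore on the z axis, 22 mm dia. Keyway on its -x side (facing the robot within 35 degrees, yellow paint mark): 8 mm wide, out to 16 mm from the axis, full height. The shaft's plain 14 mm foot enters at any turn; then the key needs the keyway.
- hub_mouth (a point): Centre of the bore's mouth, on the hub boss's flat top face, 56 mm above the worktop. Axes as the fixture's.
- keyway (a point): Centre line of the keyway at the hub's top face, 14 mm along the fixture's -x from hub_mouth.
- spring_pin (a joint): Travel (m) of the brass spring pin in the bore: 0 at rest, its top 28 mm below hub_mouth; grows as pressed down. Pushes back with 3.5 N at first, 8.5 N at 0.010, where the shaft is 38 mm deep and its collar is down on the hub. Lifts the shaft again if it is let go.
- white_jar: White plastic jar, 37 mm diameter, 38 mm tall, origin under its centre. Leave alone.
- loupe: Black stand loupe, 35 mm diameter, 34 mm tall, origin under its centre. Leave alone.
- ink_bottle: Dark blue bottle with black cap, 36 mm diameter, 58 mm tall, origin under its centre. Leave alone.
There are look-alikes about, which are no part of the job. Leave any purple look-alike of the keyed_shaft alone.

How it is judged:
On the way, in this order (a step that is already met when the one before it is completed fails the run):
1. the keyed shaft is gripped by its square end and lifted clear of the stand (height (world z) of keyed_shaft above 0.035 m and contact force between the fingers and keyed_shaft above 3 N and distance between the grasp point and shaft_grip below 0.034 m), for 0.1 s.
2. the key has slipped into the keyway (z of key_foot in the frame of hub_mouth below -0.004 m and horizontal distance between key_foot and keyway below 0.005 m and horizontal distance between keyed_shaft and hub_mouth below 0.004 m), for 0.1 s.
At the end, for the whole second after the job is handed in: Shaft at rest, upright (0.08 rad), key in the keyway (within 5 mm), collar within 2 mm of the hub face and 3 mm of the bore axis, spring pin pressed over 7 mm and with over 3 N, shaft still gripped by its square end (grasp point within 34 mm of shaft_grip, over 3 N) (z of collar_seat in the frame of hub_mouth below 0.002 m and horizontal distance between collar_seat and hub_mouth below 0.003 m and horizontal distance between key_foot and keyway below 0.005 m and angle between keyed_shaft's own z axis and vertical below 0.08 rad and value of joint spring_pin above 0.007 m and contact force between keyed_shaft and spring_pin above 3 N and linear speed of keyed_shaft below 0.01 m/s and contact force between the fingers and keyed_shaft above 3 N and distance between the grasp point and shaft_grip below 0.034 m); the arm keeps its last pose, push and grip.
It fails at once if the white jar is moved more than 20 mm (distance of white_jar from where it was at the start of the episode above 0.02 m).
It fails at once if the loupe is moved more than 20 mm (distance of loupe from where it was at the start of the episode above 0.02 m).
It fails at once if the ink bottle is moved more than 20 mm (distance of ink_bottle from where it was at the start of the episode above 0.02 m).
It fails at once if the plain shaft is moved more than 20 mm (distance of plain_shaft from where it was at the start of the episode above 0.02 m).
It also fails if it takes over 38 s, if anything falls off the work surface, if the arm or the gripper's body presses on something with over 40 N, if the wrist force passes 120 N, or if a joint passes its speed limit or range.

### The arm

A 6-joint arm with a two-finger parallel gripper is mounted at the origin on a cart in front of the work surface, level with it; the furniture and walls round the work are solid. World frame = base frame: x ahead of the robot, y to its left, z up, the work surface at z = 0. Lengths are in m, angles in rad, forces in N, time in s.
With the tool pointing down it reaches from about 0.375 to 0.9 m from the base axis. Payload 3.1 kg.
Tool frame: the origin (TCP) lies between the finger pads; the fingertips stand 22 mm ahead of it and the grasp point (between the pads) lies 3 mm ahead of it; z points along the fingers, y is the line along which they close (so a half turn about z gives the same grasp; the last joint's range is limited). The gripper opens to 87 mm and grips with 3 to 60 N. Pads are 19 mm wide; open, the fingers measure 117 mm over their backs; the gripper's body (75 mm by 190 mm) begins 51 mm behind the grasp point.
Start: joints at [0.945, 0.527, 1.433, -0, 1.181, -0.178], TCP at [0.271, 0.563, 0.245] pointing down, gripper open.
Joint ranges: [-3.08, 3.08], [-0.75, 2.2], [0.22, 2.44], [-1.43, 4.57], [0, 2.65], [-2.85, 2.85]. Speed limits (rad/s): [2.79, 2.79, 3.14, 3.14, 3.14, 3.14].

### API

Orientations are given as a unit quaternion [x, y, z, w].
In Python, from rig import robot gives the robot as it stands.
- The arm moves only by the tool move_arm, never from a script. Its argument "series" is text: rows parted by semicolons, each of 6 numbers parted by spaces: the shift along the tool's x, y, z in mm, then the turn, a rotation vector about the tool's x, y, z in degrees. In form: dx dy dz ax ay az; .... A call has 1 to 8 rows; each row is the pose to reach, as a shift and turn from the pose commanded when the call began, along the tool's axes at that moment; what a row does not reach only later rows make up. A row lasts 1/12 s, in which the tool goes at most 41.7 mm and 7.16 degrees, less where a joint would pass 70% of its speed; a pose out of reach is approached as far as the arm can. A call with a gripper value outside its range is refused whole. "jaw" is the opening, from 0 (shut) to 1 (fully open), set as the call begins (left out, the last holds). The fingers move at their own pace and stop on an object; "newtons" is the grip in N (left out, the last holds). Time passes only in rows, so rows that repeat a pose let the fingers close. It gives the time, the measured TCP pose, the force, the opening and the grip force at its end, in the units of the state.
- robot.get_obs(): the state, without advancing time (a new reading comes with each control period).
- robot.camera(name): name is "side" or "top" or "wrist"; returns a dict with "img" (480x640x3 uint8, red, green, blue), "mtx" (3x3 intrinsics, pixels), "world_to_cam" (4x4, takes a point from world to camera coordinates). Camera axes: x right, y down, z forward; pixel columns grow to the right and rows downward; lengths in m; the calibration is good to about 2 mm. The wrist camera is an equidistant fisheye: a pixel r from the principal point sees the ray r / f radians off the axis. A picture is of the moment at which its call begins. There is no depth.
- robot.hand_in(): hands the job in; it is judged then, once.
Trained networks look in a picture, given as the dict that the camera call returned (one of the last four; its "shot" number tells which), for a name from the list of things; names that differ only in an ending like _2 or _b are one class to them, and where a whole thing is asked for, a point or a joint stands for the part that bears it (a point fixed in the world has none). Each returns a list of dicts, best first, with "p" (0 to 1); they miss things now and then, are a little off and sometimes report something else, mostly with a low value. They report only what shows in the picture. A call takes as long as a camera call. They do not tell look-alikes from the thing itself.
- robot.search_frame(picture, thing): "xyz" ([x, y, z] in m, in world coordinates, good to about 4 mm: the middle of the surface that is visible of it).
- robot.tip_of(picture, thing): "xyz" ([x, y, z] in m, in world coordinates, good to about 4 mm: a listed point, or the origin of a listed thing).
The state is a dict: "time": time; "q": joint angles; "joint_velocities": joint speeds; "joint_torque": joint torques, N m; "position": TCP position; "tool_rot": TCP orientation; "ft_force": force on the tool from outside, world axes, zero at the start; "moment": the same for the moment, N m; "grip_width": finger opening in m; "grip_force": force on a finger pad.
Only numpy, scipy, OpenCV 4.12 (cv2) and the standard library are available. Lean on these libraries where they do the work, as an engineer would, in place of code of your own. Each camera call takes 0.05 s, during which the arm holds its last target. There are 200 camera calls.

## Working session

There is one attempt and no reset: what is moved stays moved. The work goes in short steps, Python scripts to look and compute and a tool call to move; the robot and the scene stay as the last step left them, time stands still between calls to the robot, and variables do not carry over. Pictures are saved under pics/ and viewed, at most 10 in all, crops included, and the job is handed in when it is done.

Besides the shell and the picture viewer there is one more tool, called after "Emit:" as a command line: name --argument value ..., lists and objects as JSON in quotes. move_arm: Moves the arm, as the interface text tells. Its arguments: {"type":"object","properties":{"series":{"type":"string"},"jaw":{"type":"number"},"newtons":{"type":"number"}},"required":["series"]}

```bash
mkdir -p pics; cat > h.py <<'E'
import numpy as np,cv2
from scipy.spatial.transform import Rotation as R
from rig import robot
def save(n,im,crop=None,s=1):
    if crop: im=im[crop[1]:crop[3],crop[0]:crop[2]]
    cv2.imwrite('pics/'+n,cv2.resize(im[:,:,::-1],None,fx=s,fy=s,interpolation=cv2.INTER_CUBIC))
def proj(c,p):
    q=c['world_to_cam']@np.r_[p,1]; u=c['mtx']@q[:3]; return u[:2]/u[2]
def onz(c,uv,z):
    T=np.linalg.inv(c['world_to_cam']); d=T[:3,:3]@np.linalg.inv(c['mtx'])@np.r_[uv,1]; o=T[:3,3]
    return o+d*(z-o[2])/d[2]
def need(pos,yaw):
    """shift (mm) & turn (deg) in tool axes to reach pos with tool down, tool y axis along world angle yaw (mod pi)"""
    o=robot.get_obs(); r=R.from_quat(o['tool_rot']); M=r.as_matrix()
    best=None
    for k in (0,1):
        a=yaw+k*np.pi; y=np.array([np.cos(a),np.sin(a),0]); z=np.array([0,0,-1.]); x=np.cross(y,z)
        v=(r.inv()*R.from_matrix(np.c_[x,y,z])).as_rotvec(degrees=True)
        if best is None or np.linalg.norm(v)<np.linalg.norm(best): best=v
    return (M.T@(np.array(pos)-o['position'])*1000).round(1), best.round(2)
E
python3 - <<'E'
from h import *
ims={}
for n in ('top','side'):
    c=robot.camera(n); ims[n]=c['img']; print(n,c['img'].shape)
    for t in ('keyed_shaft','plain_shaft','key_foot','shaft_grip','hub_mouth','keyway','stand','fixture','white_jar','loupe','ink_bottle'):
        print(t,[(np.round(d['xyz'],3).tolist(),round(d['p'],2),proj(c,d['xyz']).round().tolist()) for d in robot.tip_of(c,t)[:3]])
o=robot.get_obs(); print(R.from_quat(o['tool_rot']).as_matrix().round(2),o['position'],o['time'])
save('top.png',ims['top']);save('side.png',ims['side'])
E
```

```text
top (480, 640, 3)
keyed_shaft [([0.495, -0.22, 0.008], 0.76, [412.0, 276.0]), ([0.424, -0.27, -0.002], 0.52, [435.0, 310.0]), ([0.415, -0.202, -0.002], 0.49, [403.0, 314.0])]
plain_shaft [([0.494, -0.133, 0.013], 0.81, [371.0, 276.0])]
key_foot [([0.422, -0.214, 0.015], 0.79, [410.0, 311.0]), ([0.432, -0.28, 0.012], 0.68, [441.0, 307.0]), ([0.482, -0.22, 0.025], 0.63, [414.0, 282.0])]
shaft_grip [([0.498, -0.224, 0.087], 0.84, [422.0, 273.0]), ([0.431, -0.268, 0.078], 0.74, [445.0, 307.0]), ([0.68, -0.092, -0.001], 0.74, [350.0, 190.0])]
hub_mouth [([0.487, 0.211, 0.048], 0.75, [202.0, 278.0]), ([0.495, -0.129, 0.011], 0.23, [369.0, 276.0])]
keyway [([0.468, 0.21, 0.053], 0.92, [202.0, 288.0]), ([0.498, -0.225, 0.088], 0.41, [423.0, 273.0])]
stand [([0.494, -0.179, 0.002], 0.95, [392.0, 277.0])]
fixture [([0.494, -0.22, 0.087], 0.68, [421.0, 275.0]), ([0.48, 0.214, -0.001], 0.59, [205.0, 283.0]), ([0.493, -0.228, 0.051], 0.25, [420.0, 276.0])]
white_jar [([0.681, -0.09, -0.004], 0.71, [349.0, 190.0])]
loupe [([0.672, -0.263, -0.0], 0.73, [429.0, 194.0])]
ink_bottle [([0.658, 0.181, 0
[... 611 characters left out ...]
, [290.0, 192.0])]
keyway []
stand [([0.497, -0.181, -0.001], 0.89, [282.0, 335.0]), ([0.486, 0.212, 0.057], 0.72, [292.0, 191.0]), ([0.661, 0.18, -0.001], 0.39, [373.0, 222.0])]
fixture [([0.486, 0.214, 0.001], 0.55, [293.0, 213.0])]
white_jar [([0.676, -0.091, -0.003], 0.87, [393.0, 302.0]), ([0.662, 0.178, 0.002], 0.23, [374.0, 222.0])]
loupe [([0.671, -0.263, -0.005], 0.79, [402.0, 381.0]), ([0.499, -0.225, 0.049], 0.58, [279.0, 330.0])]
ink_bottle [([0.661, 0.179, 0.002], 0.8, [373.0, 222.0]), ([0.475, 0.213, 0.058], 0.66, [287.0, 190.0]), ([0.493, -0.135, 0.011], 0.5, [281.0, 310.0])]
[[-0.9   0.43  0.  ]
 [ 0.43  0.9   0.  ]
 [-0.    0.   -1.  ]] [0.27059309 0.5633951  0.24458268] 1.2
```

View pics/top.png

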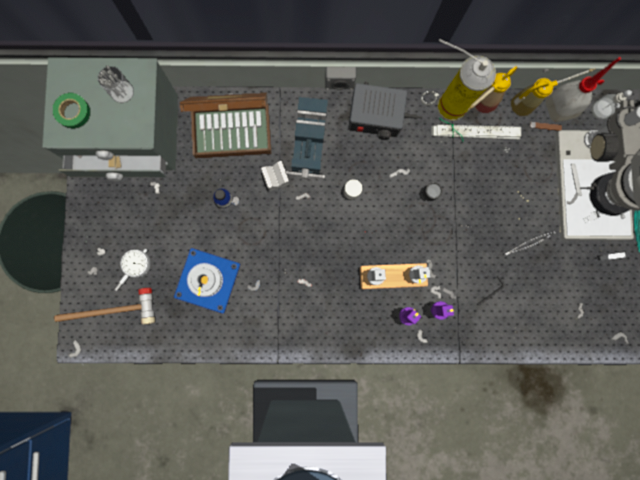

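View pics/side.png

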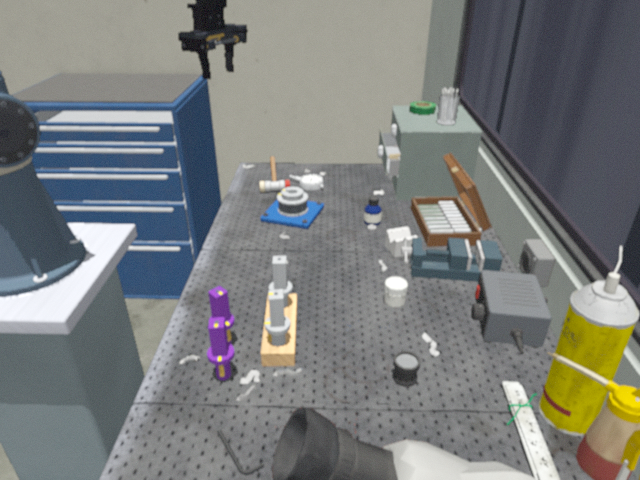

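The keyed shaft is the steel one in the right hole, top (420,273), with the purple look-alikes at (409,316) and (442,310). The fixture is at (204,281), with its keyway at the lower left (200,291). I'll go over the fixture first.

Emit:
move_arm --series "-343 -224 0 0 0 -25.6;-343 -224 0 0 0 -25.6;-343 -224 0 0 0 -25.6;-343 -224 0 0 0 -25.6;-343 -224 0 0 0 -25.6;-343 -224 0 0 0 -25.6;-343 -224 0 0 0 -25.6;-343 -224 0 0 0 -25.6" --jaw 0.6 --newtons 40

```text
time: 1.87
position: [0.4408, 0.2819, 0.2448]
tool_rot: [0.0, 1.0, 0.0, 0.0]
ft_force: [1.2, -0.0, 0.0]
grip_width: 0.0528
grip_force: 0.0
```

```bash
python3 - <<'E'
from h import *
print(need([0.484,0.212,0.245],np.pi/2),need([0.497,-0.222,0.26],np.pi/2))
c=robot.camera('wrist');print(c['mtx'],np.linalg.inv(c['world_to_cam']).round(3))
for t in ('hub_mouth','keyway'): print(t,[(np.round(d['xyz'],4).tolist(),round(d['p'],2)) for d in robot.tip_of(c,t)[:2]])
save('w1.png',c['img'])
E
```

```text
(array([-43.2, -69.8,  -0.2]), array([ 0.02,  0.03, -0.05])) (array([ -56.6, -503.8,  -15.3]), array([ 0.02,  0.03, -0.05]))
[[371.64829954   0.         320.65140643]
 [  0.         371.64829954 239.77876342]
 [  0.           0.           1.        ]] [[ 0.002  0.967  0.255  0.372]
 [ 1.    -0.002 -0.001  0.282]
 [-0.001  0.255 -0.967  0.384]
 [ 0.     0.     0.     1.   ]]
hub_mouth [([0.4877, 0.2128, 0.056], 0.64)]
keyway [([0.4713, 0.2158, 0.0549], 0.96)]
```

View pics/w1.png

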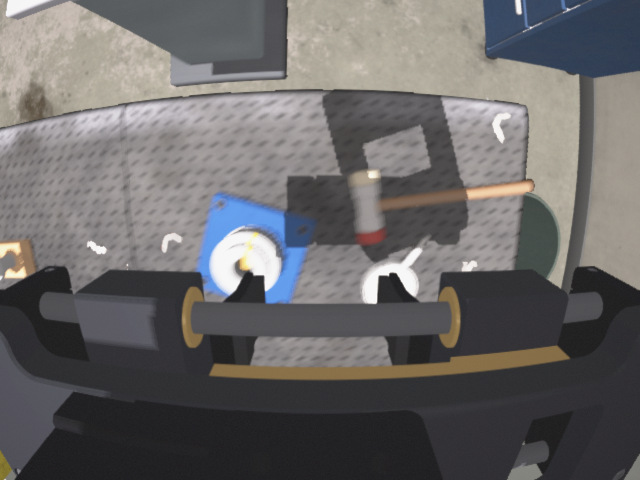

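Emit:
move_arm --series "-60 -70 40 0 0 0;-60 -70 40 0 0 0;-60 -70 40 0 0 0;-60 -70 40 0 0 0"

```text
time: 2.35
position: [0.5012, 0.2123, 0.2029]
tool_rot: [0.002, 1.0, -0.0, -0.001]
ft_force: [-0.5, -0.3, 0.5]
grip_width: 0.0523
grip_force: 0.0
```

```bash
cat >> h.py <<'E'
def rect(c,ctr,L=0.05,px=6000):
    """orthographic top-down rectified patch of plane z=ctr[2], side 2L, from fisheye. col = world +x, row = world -y... returns image, (u->x)"""
    n=int(2*L*px); g=(np.arange(n)+.5)/px-L
    X,Y=np.meshgrid(ctr[0]+g,ctr[1]-g); P=np.stack([X,Y,np.full_like(X,ctr[2]),np.ones_like(X)],-1)@c['world_to_cam'].T
    r=np.hypot(P[...,0],P[...,1]); th=np.arctan2(r,P[...,2]); f=c['mtx'][0,0]
    u=c['mtx'][0,2]+f*th*P[...,0]/r; v=c['mtx'][1,2]+f*th*P[...,1]/r
    return cv2.remap(c['img'],u.astype(np.float32),v.astype(np.float32),cv2.INTER_CUBIC)
E
python3 - <<'E'
from h import *
c=robot.camera('wrist'); o=robot.get_obs();print(o['position'],o['time'])
for t in ('hub_mouth','keyway','fixture'): print(t,[(np.round(d['xyz'],4).tolist(),round(d['p'],2)) for d in robot.tip_of(c,t)[:2]])
im=rect(c,[0.486,0.212,0.056]); np.savez('fix.npz',im=im)
for i in range(0,600,60): cv2.line(im,(i,0),(i,8),(255,0,0),1);cv2.line(im,(0,i),(8,i),(255,0,0),1)
cv2.drawMarker(im,(300,300),(255,0,0),0,10)
save('fix.png',im)
E
```

```text
[0.49995799 0.21357805 0.2036221 ] 2.4
hub_mouth [([0.485, 0.2112, 0.0568], 0.91)]
keyway [([0.4669, 0.2185, 0.0582], 0.85)]
fixture [([0.4876, 0.2131, 0.0559], 0.7), ([0.4869, 0.2115, -0.0002], 0.62)]
```

View pics/fix.png

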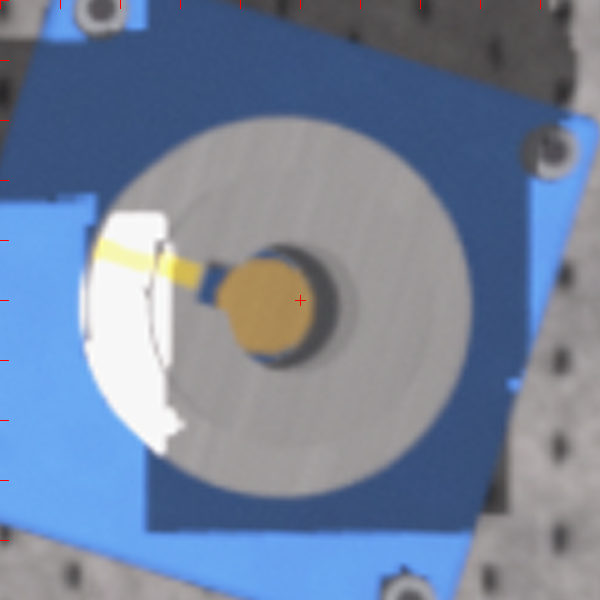

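Rectified patch (6 px/mm): the bore mouth centre is at about (290,306), i.e. world (0.4843, 0.211). The keyway points left and slightly up, about 17°. On to the shaft.

Emit:
move_arm --series "-12 -218 -57 0 0 0;-12 -218 -57 0 0 0;-12 -218 -57 0 0 0;-12 -218 -57 0 0 0;-12 -218 -57 0 0 0;-12 -436 -57 0 0 0;-12 -436 -57 0 0 0;-12 -436 -57 0 0 0"

```text
time: 3.22
position: [0.5111, -0.1127, 0.2608]
tool_rot: [-0.001, 1.0, -0.0, 0.001]
ft_force: [1.3, -0.6, 0.5]
grip_width: 0.0523
grip_force: 0.0
```

Emit:
move_arm --series "0 -130 0 0 0 0;0 -130 0 0 0 0;0 -130 0 0 0 0;0 -130 0 0 0 0;0 -130 0 0 0 0"

```text
time: 3.63
position: [0.5116, -0.244, 0.2601]
tool_rot: [0.002, 1.0, -0.0, 0.001]
ft_force: [-0.3, 0.2, -0.6]
grip_width: 0.052
grip_force: 0.0
```

```bash
python3 - <<'E'
from h import *
im=np.load('fix.npz')['im'].astype(int)
m=((im[...,2]-im[...,0])>60).astype(np.uint8)*255
e=cv2.Canny(m,50,150); L=cv2.HoughLinesP(e,1,np.pi/720,50,minLineLength=100,maxLineGap=15)
for l in L[:,0]:
    a=np.degrees(np.arctan2(l[3]-l[1],l[2]-l[0])); print(l,round(a,1))
y=((im[...,0]>170)&(im[...,1]>150)&(im[...,0]-im[...,2]>50)).astype(np.uint8)
y[:, 205:]=0
p=np.argwhere(y)[:,::-1]; print(len(p),p.mean(0),cv2.fitLine(p.astype(np.float32),2,0,.01,.01).ravel())
c=robot.camera('wrist'); o=robot.get_obs();print(o['position'],o['time'],R.from_quat(o['tool_rot']).as_matrix().round(3).tolist())
for t in ('shaft_grip','keyed_shaft','key_foot'): print(t,[(np.round(d['xyz'],4).tolist(),round(d['p'],2)) for d in robot.tip_of(c,t)[:4]])
np.savez('sh.npz',img=c['img'],mtx=c['mtx'],world_to_cam=c['world_to_cam']); 
a=rect(c,[0.496,-0.222,0.108],L=.033); cv2.drawMarker(a,(198,198),(255,0,0),0,10)
b=rect(c,[0.496,-0.222,0.058],L=.033); cv2.drawMarker(b,(198,198),(255,0,0),0,10)
save('shaft.png',np.hstack([a,b]))
E
```

```text
[  1 524 240 599] 17.4
[204   0 558 111] 17.4
[541 323 599 141] -72.3
[476 510 509 396] -73.9
[562 255 597 144] -72.5
[471 528 508 397] -74.2
1993 [152.40541897 263.09583542] [  0.9646952    0.26336887 152.40543    263.09583   ]
[ 0.51118417 -0.24188188  0.25979195] 3.6833 [[-1.0, 0.001, 0.0], [0.001, 1.0, 0.001], [-0.0, 0.001, -1.0]]
shaft_grip [([0.4244, -0.2658, 0.0756], 0.95), ([0.4118, -0.2083, 0.0728], 0.95), ([0.4995, -0.2245, 0.0858], 0.82)]
keyed_shaft [([0.4954, -0.2202, 0.0146], 0.95), ([0.4122, -0.2037, -0.0035], 0.63), ([0.4257, -0.2689, 0.0016], 0.59)]
key_foot [([0.4249, -0.2155, 0.0165], 0.86), ([0.4265, -0.2817, 0.0148], 0.84), ([0.4846, -0.2203, 0.025], 0.81)]
```

View pics/shaft.png

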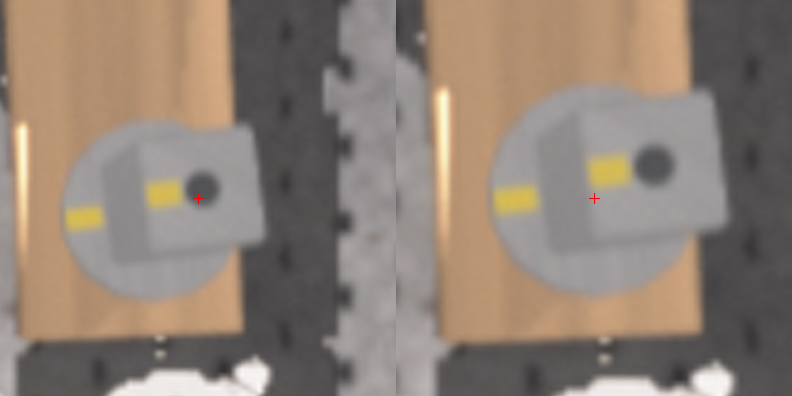

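Left panel (z = 0.108): the square top is centred at (200,190), world (0.4963, -0.2207), yaw about +6.9°. The yellow marks point left-down. The collar circle in the right panel agrees.

Emit:
move_arm --series "15 21 40 0 0 -6.9;15 21 80 0 0 -6.9;15 21 100 0 0 -6.9;15 21 100 0 0 -6.9;15 21 100 0 0 -6.9;15 21 100 0 0 -6.9"

```text
time: 4.33
position: [0.4975, -0.2215, 0.161]
tool_rot: [-0.06, 0.998, -0.001, 0.001]
ft_force: [0.7, -0.7, 0.3]
grip_width: 0.0522
grip_force: 0.0
```

```bash
python3 - <<'E'
from h import *
print(need([0.4963,-0.2207,0.089],np.radians(96.9)))
E
```

```text
(array([ 1.3,  1.1, 72. ]), array([-0.11,  0.12,  0.03]))
```

Emit:
move_arm --series "1 1 25 0 0 0;1 1 50 0 0 0;1 1 65 0 0 0;1 1 72 0 0 0;1 1 72 0 0 0;1 1 72 0 0 0"

```text
time: 4.83
position: [0.4962, -0.2215, 0.0889]
tool_rot: [-0.06, 0.998, -0.001, 0.001]
ft_force: [0.0, -0.7, 0.7]
grip_width: 0.0521
grip_force: 0.0
```

Emit:
move_arm --series "0 0 0 0 0 0;0 0 0 0 0 0;0 0 0 0 0 0;0 0 0 0 0 0;0 0 0 0 0 0;0 0 0 0 0 0" --jaw 0 --newtons 45

```text
time: 5.33
position: [0.4951, -0.2209, 0.0877]
tool_rot: [-0.06, 0.998, -0.0, 0.0]
ft_force: [0.2, -0.5, 0.4]
grip_width: 0.0202
grip_force: 0.5
```

Emit:
move_arm --series "0 0 0 0 0 0;0 0 0 0 0 0;0 0 -10 0 0 0;0 0 -30 0 0 0;0 0 -60 0 0 0;0 0 -90 0 0 0;0 0 -110 0 0 0;0 0 -110 0 0 0"

```text
time: 6.0
position: [0.4972, -0.2222, 0.202]
tool_rot: [-0.06, 0.998, -0.003, 0.003]
ft_force: [0.9, -0.3, -2.6]
grip_width: 0.0196
grip_force: 45.0
```

```bash
python3 - <<'E'
from h import *
o=robot.get_obs();print(o['position'],o['grip_force'],o['grip_width'],o['ft_force'])
print(need([0.4843,0.211,0.20],np.radians(72.6)))
E
```

```text
[ 0.49715367 -0.2222339   0.20196171] 44.99044792726636 0.01964282175914966 [ 0.90026661 -0.27761909 -2.63987488]
(array([-3.900e+01,  4.317e+02, -4.000e-01]), array([-0.26,  0.44, 24.26]))
```

Emit:
move_arm --series "-20 216 -20 0 0 12;-20 216 -20 0 0 12;-20 216 -20 0 0 12;-20 216 -20 0 0 12;-20 216 -20 0 0 12;-39 432 -10 0 0 24.3;-39 432 -10 0 0 24.3;-39 432 -10 0 0 24.3"

```text
time: 6.67
position: [0.4845, 0.1046, 0.2108]
tool_rot: [0.154, 0.988, -0.0, -0.001]
ft_force: [0.1, -0.6, -2.2]
grip_width: 0.0197
grip_force: 45.0
```

```bash
python3 - <<'E'
from h import *
print(need([0.4843,0.211,0.19],np.radians(72.6)))
E
```

```text
(array([ 32.5, 101.3,  20.8]), array([-0.04, -0.13, -0.3 ]))
```

Emit:
move_arm --series "10 30 5 0 0 0;20 60 15 0 0 0;30 95 30 0 0 0;32.5 101.5 40 0 0 0;32.5 101.5 51 0 0 0;32.5 101.5 51 0 0 0;32.5 101.5 51 0 0 0"

```text
time: 7.25
position: [0.484, 0.2091, 0.1594]
tool_rot: [0.152, 0.988, -0.001, -0.002]
ft_force: [-0.8, -0.3, -2.0]
grip_width: 0.0198
grip_force: 45.0
```

```bash
python3 - <<'E'
from h import *
print(need([0.4843,0.211,0.16],np.radians(72.6)))
c=robot.camera('wrist')
for t in ('shaft_grip','keyed_shaft','key_foot','collar_seat','hub_mouth','keyway'): print(t,[(np.round(d['xyz'],4).tolist(),round(d['p'],2)) for d in robot.tip_of(c,t)[:2]])
print(robot.get_obs()['position'])
# rectified at planes: shaft top z (TCP+20mm), collar top (TCP-30mm), hub .056
z=robot.get_obs()['position'][2]; np.savez('w2.npz',**{k:c[k] for k in('img','mtx','world_to_cam')})
a=[rect(c,[0.4843,0.211,h],L=.033) for h in (z-.030,.056)]
for b in a: cv2.drawMarker(b,(198,198),(255,0,0),0,10)
save('ins.png',np.hstack(a))
E
```

```text
(array([ 0.2,  1.9, -0.6]), array([-0.13, -0.21, -0.04]))
shaft_grip [([0.4875, 0.2059, 0.1585], 0.69)]
keyed_shaft [([0.4837, 0.2092, 0.0841], 0.84)]
key_foot [([0.4701, 0.2129, 0.1001], 0.8), ([0.4886, 0.2128, 0.0006], 0.61)]
collar_seat [([0.486, 0.2065, 0.1233], 0.8)]
hub_mouth [([0.4877, 0.2143, 0.0547], 0.85)]
keyway [([0.4703, 0.2169, 0.0566], 0.94)]
[0.48576391 0.20909916 0.16142585]
```

View pics/ins.png

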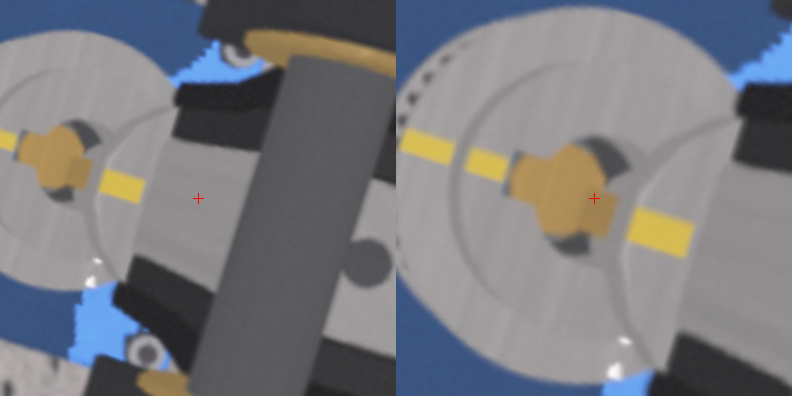

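The hub centre is at (593,195) in the right panel and the collar axis about (203,210) in the left. The shaft is about 2 mm short in +y, and the yellow marks are parallel at 16-17°. I'll correct that and put the foot in.

Emit:
move_arm --series "1.2 1.8 0 0 0 0;1.2 1.8 15 0 0 0;1.2 1.8 24 0 0 0;1.2 1.8 30 0 0 0;1.2 1.8 36 0 0 0;1.2 1.8 36 0 0 0;1.2 1.8 36 0 0 0"

```text
time: 8.18
position: [0.4846, 0.2116, 0.1245]
tool_rot: [0.152, 0.988, -0.0, -0.0]
ft_force: [0.7, -0.3, -1.7]
grip_width: 0.02
grip_force: 45.0
```

```bash
python3 - <<'E'
from h import *
o=robot.get_obs();print(o['position'],o['ft_force'],o['moment'])
c=robot.camera('side'); p=proj(c,[.484,.211,.08]);print(p)
x,y=int(p[0]),int(p[1]); a=c['img'][y-40:y+35,x-45:x+45]
c=robot.camera('wrist'); z=robot.get_obs()['position'][2]
print(robot.get_obs()['position'])
b=rect(c,[0.4843,0.211,z-.030],L=.033)
save('ins2.png',np.hstack([b,cv2.resize(a,(396,396),interpolation=2)]))
E
```

```text
[0.48456915 0.21159738 0.12448935] [ 0.65697686 -0.31894927 -1.73712959] [-0.03808969  0.01315868 -0.02402289]
[290.92252897 181.18003562]
[0.4846057  0.2116027  0.12495542]
```

View pics/ins2.png

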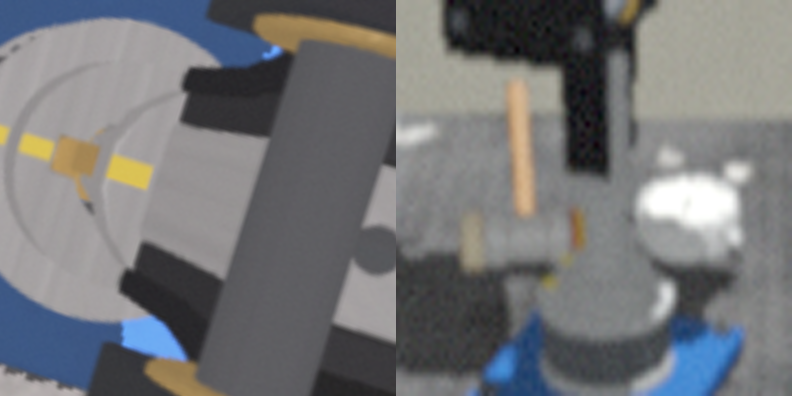

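The foot is in the bore with no force. The key at (75,155) lies over the keyway and the yellow marks are in line. Going down.

Emit:
move_arm --series "0 0 3 0 0 0;0 0 6 0 0 0;0 0 9 0 0 0;0 0 12 0 0 0;0 0 14 0 0 0;0 0 14 0 0 0"

```text
time: 8.78
position: [0.4846, 0.2116, 0.1103]
tool_rot: [0.152, 0.988, -0.0, -0.0]
ft_force: [-0.7, -0.9, -2.9]
grip_width: 0.0197
grip_force: 45.0
```

Emit:
move_arm --series "0 0 4 0 0 0;0 0 7 0 0 0;0 0 10 0 0 0;0 0 12 0 0 0;0 0 14 0 0 0;0 0 15 0 0 0;0 0 15 0 0 0"

```text
time: 9.37
position: [0.4846, 0.2116, 0.0961]
tool_rot: [0.152, 0.988, -0.0, -0.0]
ft_force: [-3.3, -0.7, 2.4]
grip_width: 0.0198
grip_force: 45.0
```

Emit:
move_arm --series "0 0 1 0 0 0;0 0 2 0 0 0;0 0 3 0 0 0;0 0 4 0 0 0;0 0 4 0 0 0;0 0 4 0 0 0"

```text
time: 9.87
position: [0.4846, 0.2116, 0.0937]
tool_rot: [0.152, 0.988, -0.0, 0.0]
ft_force: [-4.8, -2.2, 15.9]
grip_width: 0.0196
grip_force: 45.0
```

Emit:
move_arm --series "0 0 1 0 0 0;0 0 1 0 0 0;0 0 1 0 0 0;0 0 1 0 0 0"

```text
time: 10.2
position: [0.4846, 0.2116, 0.0937]
tool_rot: [0.152, 0.988, 0.0, 0.0]
ft_force: [-7.8, -2.8, 23.4]
grip_width: 0.0198
grip_force: 45.0
```

```bash
python3 - <<'E'
from h import *
o=robot.get_obs();print(o['position'],o['ft_force'],o['moment'],o['grip_force'])
c=robot.camera('side'); p=proj(c,[.484,.211,.06])
x,y=int(p[0]),int(p[1]); a=c['img'][y-35:y+35,x-35:x+35]
c=robot.camera('wrist')
for t in ('keyed_shaft','collar_seat','hub_mouth'): print(t,[(np.round(d['xyz'],4).tolist(),round(d['p'],2)) for d in robot.tip_of(c,t)[:1]])
b=rect(c,[0.4843,0.211,.064],L=.033)
save('ins3.png',np.hstack([b,cv2.resize(a,(396,396),interpolation=2)]))
E
```

```text
[0.48456833 0.21158929 0.09366171] [-7.78157592 -2.80386602 23.41797203] [-0.46941398  1.27226986  0.00259321] 44.98928370885551
keyed_shaft [([0.4848, 0.2114, 0.0184], 0.72)]
collar_seat [([0.4854, 0.212, 0.059], 0.8)]
hub_mouth []
```

View pics/ins3.png

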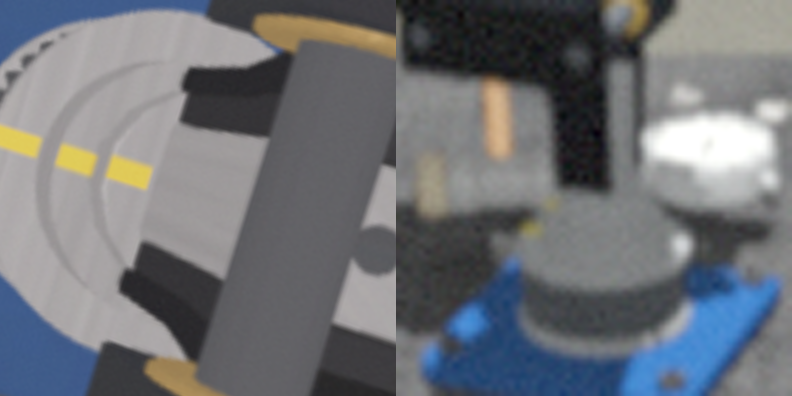

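The collar sits on the hub: the position stays at 0.0937 m under a stiff 23 N, the expected seated height. The marks are in line from (0,135) to (150,180).

```bash
python3 -c "
from rig import robot
print(robot.hand_in())"
```

```text
the job is handed in; nothing more can be done
None
```

I handed the job in at about 10 s with the keyed shaft's key in the keyway and its collar at the expected seated height. The arm was still gripping at 45 N and pressing down with about 23 N; the hand-in returned no verdict.

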